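# Bed the double lid on the spacer tin, then lift off its outer lid and hold it

## Task

Pick up the nested double lid by the inner lid's tall knob, the outer lid riding on it, and lower both onto the open tin; when the outer lid stops on the rim, go on down until you feel the inner lid bed on the discs inside, and only then let go, without dropping it. Then grip the outer lid by its collar and lift it alone until it is well clear above the knob, leaving the inner lid lying undisturbed in the tin, and finish while still holding it up there for inspection. Leave the screwdriver, tool case, flask and meter alone.

Things in the scene. Friction and masses are not known exactly. Their poses are not given: they have to be found in the camera images.
- mat: Fixed round black rubber mat, 150 mm across, 3 mm thick; origin at the centre of its underside. The nested double lid lies on its middle at the start.
- tin: Fixed open steel tin: 100 mm outside diameter, 92 mm inside, rim 70 mm above the origin (centre of its underside, on the bench), z up. Inside lies a fixed stack of flat aluminium discs, 82 mm across; its top is level, 14 to 28 mm below the rim, different every time, and given nowhere else.
- inner_lid: Loose inner lid, 150-310 g: aluminium disc 80 mm across, 10 thick, origin at the centre of its underside, z up; boss 30 mm across, 4 high; on it a round black knob post 18 mm across, top 82 mm above the origin. Nested, it stands through the outer lid's collar, 48 mm above the collar top; grip it near the top: the collar rises along it by 4 to 18 mm once the outer lid stops on the rim.
- inner_knob_top (a point): Centre of the top face of the inner lid's knob post, 82 mm above the inner lid's origin along its z.
- outer_lid: Loose outer lid, 110-225 g: steel plate 120 mm across, 4 thick, origin at the centre of the plate's underside, z up; skirt (114 mm inside) hangs 8 mm below. Round its 36 mm middle hole stands a round collar, 44 mm outside, 20 high. Nested, the plate lies loose on the inner lid's disc (origin 10 mm above the inner's), centred to 3 mm. On the tin it lies on the rim, 7 mm play all round. No latch.
- collar_top (a point): Centre of the collar's top opening, 24 mm above the outer lid's origin along its z.
- screwdriver: Bystander: black-handled screwdriver, 170 mm long, lying along its x on the bench between mat and tin; origin on its underside.
- tool_case: Bystander: closed black plastic case, 150 x 190 x 72 mm, at the left; origin at the centre of its underside.
- flask: Bystander: red drinking flask, 68 mm across, 210 mm tall, standing at the right; origin at the centre of its underside.
- meter: Bystander: grey hand multimeter, 85 x 170 x 43 mm, lying on its back beyond the work; origin at the centre of its underside.

How it is judged:
By the outcome, as a careful person would: the job done as asked, in the order asked, and still so for the second after the job is handed in, while the arm keeps its last pose, push and grip.
It also fails if it takes over 64 s, if anything falls off the work surface, if the arm or the gripper's body presses on something with over 40 N, if the wrist force passes 120 N, or if a joint passes its speed limit or range.

## Robot

A 6-joint arm with a two-finger parallel gripper is mounted at the origin on the work surface. World frame = base frame: x ahead of the robot, y to its left, z up, the work surface at z = 0. Lengths are in m, angles in rad, forces in N, time in s.
With the tool pointing down it reaches from about 0.35 to 0.775 m from the base axis. Payload 7.3 kg.
Tool frame: the origin (TCP) lies at the very end of the fingers, on their centre line; the grasp point (between the pads) lies 19 mm behind it; z points along the fingers, y is the direction in which the jaws open and shut (so a half turn about z gives the same grasp; the last joint's range is limited). The gripper opens to 92 mm and grips with 3 to 60 N. Pads are 19 mm wide; open, the fingers measure 130 mm over their backs; the gripper's body (75 mm by 190 mm) begins 47 mm behind the grasp point.
Start: joints at [1.037, 0.342, 1.524, -0, 1.275, -0.146], TCP at [0.199, 0.486, 0.227] pointing down, gripper open.
Joint ranges: [-2.53, 2.53], [-0.77, 2.02], [0.04, 2.7], [-1, 4.14], [0.28, 2.66], [-3.11, 3.11]. Speed limits (rad/s): [2.57, 2.57, 3.14, 3.14, 3.14, 3.14].

## Interface

Orientations are given as [roll, pitch, yaw] about the fixed x, y, z axes, in that order (R = Rz(yaw) Ry(pitch) Rx(roll)).
In Python, from cell import robot gives the robot as it stands.
- The arm moves only by the tool apply_moves, never from a script. Its argument "plan" is a list of rows, each an object of numbers: "tx", "ty", "tz": the shift along the tool's x, y, z in m; "yaw": the turn about the tool's z in rad; "grip": the opening, from -1 (shut) to 1 (fully open), so that 0 is half open. In form: [{"tx": .., "ty": .., "tz": .., "yaw": .., "grip": ..}, ...]. A call has 1 to 8 rows; each row is the pose to reach, as a shift and turn from the pose commanded when the call began, along the tool's axes at that moment; what a row does not reach only later rows make up. A row lasts 1/8 s, in which the tool goes at most 62.5 mm and 10.7 degrees, less where a joint would pass 70% of its speed; a pose out of reach is approached as far as the arm can. A call with a gripper value outside its range is refused whole. The fingers move at their own pace and stop on an object; "force" is the grip in N (left out, the last holds). Time passes only in rows, so rows that repeat a pose let the fingers close. It gives the time, the measured TCP pose, the force and the opening at its end, in the units of the state.
- robot.observe(): the state, without advancing time (a new reading comes with each control period).
- robot.read_camera(name): name is "side" or "top" or "wrist"; returns (picture, depth): 384x512x3 uint8, red, green, blue; 384x512 float32, m along the optical axis (not along the pixel's ray), 0 where there is no reading.
- robot.get_calibration(name): a dict with "camera_matrix" (3x3 intrinsics, pixels), "R" (3x3) and "t" (3): a world point X has camera coordinates R X + t. Camera axes: x right, y down, z forward; pixel columns grow to the right and rows downward; lengths in m; the calibration is good to about 2 mm. A picture is of the moment at which its call begins: read the wrist's pose just before it. get_calibration takes no time and is no camera call; for the wrist camera it gives the pose at the moment of the call.
- robot.hand_in(): hands the job in, once; it reports no verdict.
Trained networks look in the newest picture that a camera, given by its name, has taken for a name from the list of things; names that differ only in an ending like _2 or _b are one class to them, and where a whole thing is asked for, a point or a joint stands for the part that bears it (a point fixed in the world has none). Each returns a list of dicts, best first, with "confidence" (0 to 1); they miss things now and then, are a little off and sometimes report something else, mostly with a low value. They report only what shows in the picture. A call takes as long as a camera call.
- robot.outline_of(label, camera): "region" (384x512 bool, what is visible of it) and "pixel" ([row, column] in pixels, amid what is visible of it).
- robot.tip_of(label, camera): "pixel" ([row, column] in pixels: a listed point, or the origin of a listed thing).
The state is a dict: "time": time; "qpos": joint angles; "qvel": joint speeds; "joint_efforts": joint torques, N m; "tool_pos": TCP position; "tool_rot": TCP orientation; "contact_force": force on the tool from outside, world axes, zero at the start; "torque": the same for the moment, N m; "opening": finger opening in m.
Only numpy, scipy, OpenCV 4.12 (cv2) and the standard library are available. Lean on these libraries where they do the work, as an engineer would, in place of code of your own. Each camera call takes 0.05 s, during which the arm holds its last target.

## Working session

There is one attempt and no reset: what is moved stays moved. The work goes in short steps, Python scripts to look and compute and a tool call to move; the robot and the scene stay as the last step left them, time stands still between calls to the robot, and variables do not carry over. Pictures are saved under pics/ and viewed, and the job is handed in when it is done.

Besides the shell and the picture viewer there is one more tool, called after "Call:" in YAML: its name, and indented under it one key for each argument. apply_moves: Moves the arm, as the interface text tells. Its arguments: {"type":"object","properties":{"plan":{"type":"array","items":{"type":"object","properties":{"tx":{"type":"number"},"ty":{"type":"number"},"tz":{"type":"number"},"yaw":{"type":"number"},"grip":{"type":"number"}}}},"force":{"type":"number"}},"required":["plan"]}

```bash
mkdir -p pics
cat > h.py <<'E'
import numpy as np, cv2
from cell import robot
def cam(n,save=None):
    cal=robot.get_calibration(n); p,d=robot.read_camera(n)
    if save: cv2.imwrite('pics/'+save+'.png',cv2.cvtColor(p,cv2.COLOR_RGB2BGR))
    return p,d,cal
def world(d,cal,mask=None):
    K=np.array(cal['camera_matrix']);R=np.array(cal['R']);t=np.array(cal['t'])
    v,u=np.mgrid[:384,:512]
    X=np.stack([(u-K[0,2])/K[0,0]*d,(v-K[1,2])/K[1,1]*d,d],-1)
    W=(X-t)@R
    W[d<=0]=np.nan
    return W
def ray(px,cal,z):
    K=np.array(cal['camera_matrix']);R=np.array(cal['R']);t=np.array(cal['t'])
    r=R.T@np.array([(px[1]-K[0,2])/K[0,0],(px[0]-K[1,2])/K[1,1],1]); c=-R.T@t
    return c+r*(z-c[2])/r[2]
E
python3 - <<'E'
from h import *
s=robot.observe(); print(s)
for n in('side','top'):
    p,d,c=cam(n,n+'0'); np.savez(n+'0.npz',d=d,p=p,**{k:np.array(v) for k,v in c.items()})
    for l in ('inner_knob_top','collar_top','tin','mat','outer_lid'):
        for r in robot.tip_of(l,n)[:2]: print(n,l,r['confidence'],r['pixel'])
    print(n, -np.array(c['R']).T@np.array(c['t']))
E
```

```text
{'time': 0.0, 'qpos': array([ 1.03702581e+00,  3.42729328e-01,  1.52502227e+00, -4.16132059e-05,
        1.27537334e+00, -1.45995604e-01]), 'qvel': array([ 0.00018484,  0.00041265, -0.00087734, -0.00010806,  0.00118388,
        0.00017938]), 'joint_efforts': array([-1.41966043e-04, -4.31243312e+01, -2.44220889e+01,  7.19633955e-02,
        5.57232206e-02, -7.24821189e-05]), 'tool_pos': array([0.19829938, 0.48567319, 0.22603969]), 'tool_rot': array([-3.14007088e+00, -1.83544726e-04,  2.75382975e+00]), 'contact_force': array([0.37499803, 0.11303129, 0.37497751]), 'torque': array([-0.01169624, -0.01123068,  0.01743414]), 'opening': 0.0916809760509874}
side inner_knob_top 0.5 [161.4, 278.3]
side collar_top 0.77 [168.6, 278.9]
side tin 0.73 [259.4, 307.2]
side mat 0.77 [180.3, 279.2]
side mat 0.55 [223.9, 272.6]
side outer_lid 0.66 [176.6, 279.0]
side [0.53246463 1.11732086 0.93458129]
top inner_knob_top 0.39 [219.9, 337.5]
top collar_top 0.56 [223.3, 339.6]
top collar_top 0.48 [192.5, 406.2]
top tin 0.59 [258.3, 205.8]
top outer_lid 0.96 [226.6, 332.5]
top [0.36759949 0.00255378 1.24079925]
```

View pics/side0.png

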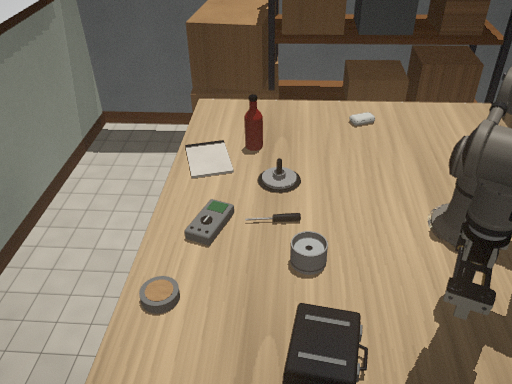

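View pics/top0.png

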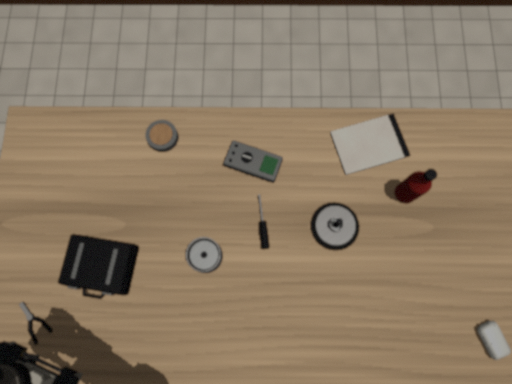

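Run:
```python
from h import *
for n,T in (('side',dict(knob=(161.4,278.3,.127),col=(168.6,278.9,.037),tin=(259.4,307.2,0),mat=(180.3,279.2,0),outer=(176.6,279,.013))),('top',dict(knob=(219.9,337.5,.085),col=(223.3,339.6,.037),tin=(258.3,205.8,0),outer=(226.6,332.5,.013)))):
    z=np.load(n+'0.npz'); W=world(z['d'],z)
    for k,(a,b,h) in T.items(): print(n,k,ray((a,b),z,h).round(4),'depth',W[int(a),int(b)].round(4))
```

```text
side knob [ 0.5744 -0.1328  0.127 ] depth [ 0.578  -0.2099  0.0788]
side col [ 0.5752 -0.2268  0.037 ] depth [ 0.5775 -0.2019  0.0559]
side tin [0.4806 0.1697 0.    ] depth [0.4843 0.2266 0.0576]
side mat [ 0.5731 -0.2097  0.    ] depth [ 0.5731 -0.1854  0.0183]
side outer [ 0.5741 -0.2133  0.013 ] depth [ 0.5735 -0.1927  0.0297]
top knob [ 0.5809 -0.2077  0.085 ] depth [ 0.5836 -0.2064  0.0845]
top col [ 0.5796 -0.2223  0.037 ] depth [ 0.5717 -0.2114  0.0864]
top tin [0.4756 0.1767 0.    ] depth [0.4721 0.172  0.0499]
top outer [ 0.5735 -0.205   0.013 ] depth [ 0.5739 -0.2022  0.0212]
```

```bash
cat >> h.py <<'E'
def fitc(P):
    c,_=cv2.minEnclosingCircle((P[:,:2]*1000).astype(np.float32)); 
    A=np.c_[2*P[:,:2],np.ones(len(P))]; s=np.linalg.lstsq(A,(P[:,:2]**2).sum(1),rcond=None)[0]
    return np.array(c)/1000,_, s[:2], (s[2]+s[0]**2+s[1]**2)**.5
E
python3 - <<'E'
from h import *
for n in('side','top'):
    z=np.load(n+'0.npz'); W=world(z['d'],z).reshape(-1,3); W=W[np.isfinite(W[:,0])]
    t=W[(np.hypot(W[:,0]-.478,W[:,1]-.173)<.065)]
    print(n,'tin hist',np.histogram(t[:,2],np.arange(0,.09,.004)))
    r=t[(t[:,2]>.064)]; print(len(r),r.mean(0), fitc(r))
    q=t[np.hypot(t[:,0]-.478,t[:,1]-.173)<.033]; print('discs z',np.median(q[:,2]),q[:,2].std(),len(q))
    l=W[(np.hypot(W[:,0]-.576,W[:,1]+.206)<.08)]
    print('lid hist',np.histogram(l[:,2],np.arange(0,.1,.004))[0])
    for a,b in((.01,.024),(.03,.042),(.05,.1),(.081,.09)):
        r=l[(l[:,2]>a)&(l[:,2]<b)]
        if len(r)>2: print(a,len(r),r.mean(0).round(4),fitc(r))
E
```

```text
side tin hist (array([125,  37,  33,  45,  38,  43,  41,  34,  45,  40,  46,  73, 306,
       231,  82,  70, 102,  91,  11,   0,   0,   0]), array([0.   , 0.004, 0.008, 0.012, 0.016, 0.02 , 0.024, 0.028, 0.032,
       0.036, 0.04 , 0.044, 0.048, 0.052, 0.056, 0.06 , 0.064, 0.068,
       0.072, 0.076, 0.08 , 0.084, 0.088]))
204 [0.47826398 0.18031926 0.06812278] (array([0.47901117, 0.17734129]), 52.34944534301758, array([0.47965674, 0.17850313]), np.float64(0.047598500367838845))
discs z 0.05151243217406237 0.0017399461813034436 313
lid hist [214  66  49 188 219  38  19  20  29  17   4   5   5   4   7   3   7   4
   2   9   6   7   0   0]
0.01 475 [ 0.5751 -0.1992  0.0163] (array([ 0.57489319, -0.20878445]), 62.54743194580078, array([ 0.57513809, -0.2089251 ]), np.float64(0.04578447993638608))
0.03 63 [ 0.5749 -0.2059  0.0344] (array([ 0.57700647, -0.20824907]), 23.479909896850586, array([ 0.57618134, -0.2094191 ]), np.float64(0.01775043669807034))
0.05 51 [ 0.5743 -0.2059  0.0706] (array([ 0.57419562, -0.20674182]), 9.119450569152832, array([ 0.57456875, -0.2071376 ]), np.float64(0.0
[... 752 characters left out ...]
10  13  36  10   3   1   1   3   3   2   2
   1   2   7  22   4   0]
0.01 1097 [ 0.5774 -0.211   0.018 ] (array([ 0.57694434, -0.20750029]), 65.72744750976562, array([ 0.5787158 , -0.21167239]), np.float64(0.0445586126930743))
0.03 60 [ 0.5764 -0.2096  0.037 ] (array([ 0.57940753, -0.21181277]), 22.00568962097168, array([ 0.57874526, -0.21212927]), np.float64(0.019090001802405082))
0.05 47 [ 0.577  -0.2105  0.0796] (array([ 0.57846106, -0.21192894]), 9.052669525146484, array([ 0.57797539, -0.21144666]), np.float64(0.006970662486433571))
0.081 32 [ 0.5785 -0.2119  0.0857] (array([ 0.5786076 , -0.21202223]), 8.92428970336914, array([ 0.57856073, -0.21203355]), np.float64(0.006528701567355684))
```

```bash
cat >> h.py <<'E'
from scipy.spatial.transform import Rotation as Ro
def shift(target,s=None):
    s=s or robot.observe()
    R=Ro.from_euler('xyz',s['tool_rot']).as_matrix()
    return (R.T@(np.array(target)-s['tool_pos'])).round(4)
E
python3 - <<'E'
from h import *
print(shift((.481,.177,.25)))
c=robot.get_calibration('wrist'); s=robot.observe()
cc=-np.array(c['R']).T@np.array(c['t']); R=Ro.from_euler('xyz',s['tool_rot']).as_matrix()
print(R, 'cam in tool',R.T@(cc-s['tool_pos']), 'axis',R.T@np.array(c['R'])[2], c['camera_matrix'])
E
```

```text
[-0.3784 -0.1792 -0.0233]
[[-9.25709360e-01  3.78235614e-01  4.01397583e-05]
 [ 3.78235616e-01  9.25709351e-01  1.26976487e-04]
 [ 1.08692799e-05  1.32725609e-04 -9.99999991e-01]] cam in tool [ 0.07458331 -0.00055223 -0.15684675] axis [-2.78956674e-01 -1.13747892e-04  9.60303682e-01] [[316.86819026   0.         251.88280543]
 [  0.         316.86819026 193.08032273]
 [  0.           0.           1.        ]]
```

Call:
apply_moves:
  plan:
    - {"tx": -0.05, "ty": -0.024, "tz": -0.01, "grip": 1}
    - {"tx": -0.1, "ty": -0.048, "tz": -0.023}
    - {"tx": -0.15, "ty": -0.071, "tz": -0.023}
    - {"tx": -0.2, "ty": -0.095, "tz": -0.023}
    - {"tx": -0.26, "ty": -0.123, "tz": -0.023}
    - {"tx": -0.32, "ty": -0.152, "tz": -0.023}
    - {"tx": -0.36, "ty": -0.17, "tz": -0.023}
    - {"tx": -0.378, "ty": -0.179, "tz": -0.023}

```text
schema error: expected keys tx, ty, tz, yaw, grip
```

Call:
apply_moves:
  plan:
    - {"tx": 0, "ty": 0, "tz": 0}
    - {"tx": 0, "ty": 0, "tz": 0}
    - {"tx": 0, "ty": 0, "tz": 0}

```text
schema error: expected keys tx, ty, tz, yaw, grip
```

Run:
```python
from h import *
s=robot.observe(); print(s['tool_pos'],s['tool_rot'],s['qvel'].round(3),s['time'],s['qpos'].round(2))
p,d,c=cam('wrist','w1'); np.savez('w1.npz',d=d,p=p,**{k:np.array(v) for k,v in c.items()})
W=world(d,c).reshape(-1,3); W=W[np.isfinite(W[:,0])]
t=W[np.hypot(W[:,0]-.481,W[:,1]-.177)<.065]
print(np.histogram(t[:,2],np.arange(0,.09,.003)))
r=t[(t[:,2]>.067)&(t[:,2]<.076)]; print(len(r),r.mean(0),fitc(r))
q=t[np.hypot(t[:,0]-.481,t[:,1]-.177)<.03]; print(np.median(q[:,2]),q[:,2].std())
for l in('tin',): 
  for x in robot.tip_of(l,'wrist')[:2]: print(x, ray(x['pixel'],c,0))
```

```text
[0.19852915 0.48604137 0.22675471] [ 3.14145993e+00 -1.08692799e-05  2.75370308e+00] [ 0.001 -0.001  0.    -0.     0.     0.001] 0.6 [ 1.04  0.34  1.52  0.    1.28 -0.15]
(array([0, 0, 0, 0, 0, 0, 0, 0, 0, 0, 0, 0, 0, 0, 0, 0, 0, 0, 0, 0, 0, 0,
       0, 0, 0, 0, 0, 0, 0]), array([0.   , 0.003, 0.006, 0.009, 0.012, 0.015, 0.018, 0.021, 0.024,
       0.027, 0.03 , 0.033, 0.036, 0.039, 0.042, 0.045, 0.048, 0.051,
       0.054, 0.057, 0.06 , 0.063, 0.066, 0.069, 0.072, 0.075, 0.078,
       0.081, 0.084, 0.087]))
0 [nan nan nan] (array([0., 0.]), 0.0, array([0., 0.]), np.float64(0.0))
nan nan<stdin>:7: RuntimeWarning: Mean of empty slice.
  ret = um.true_divide(
  return _methods._mean(a, axis=axis, dtype=dtype,
  ret = ret.dtype.type(ret / rcount)
  ret = _var(a, axis=axis, dtype=dtype, out=out, ddof=ddof,
  arrmean = um.true_divide(arrmean, div, out=arrmean,
  ret = ret.dtype.type(ret / rcount)
```

View pics/w1.png

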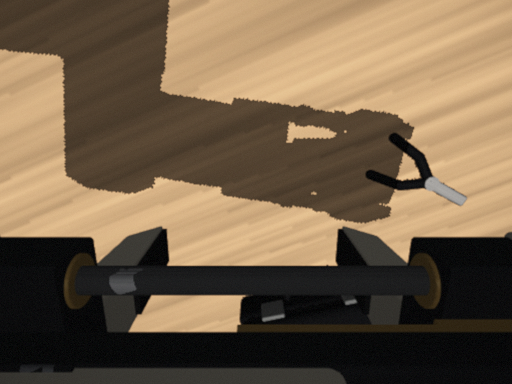

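Call:
apply_moves:
  plan:
    - {"tx": -0.05, "ty": -0.024, "tz": -0.01, "yaw": 0, "grip": 1}
    - {"tx": -0.1, "ty": -0.048, "tz": -0.023, "yaw": 0, "grip": 1}
    - {"tx": -0.15, "ty": -0.071, "tz": -0.023, "yaw": 0, "grip": 1}
    - {"tx": -0.2, "ty": -0.095, "tz": -0.023, "yaw": 0, "grip": 1}
    - {"tx": -0.25, "ty": -0.118, "tz": -0.023, "yaw": 0, "grip": 1}
    - {"tx": -0.3, "ty": -0.142, "tz": -0.023, "yaw": 0, "grip": 1}
    - {"tx": -0.35, "ty": -0.166, "tz": -0.023, "yaw": 0, "grip": 1}
    - {"tx": -0.378, "ty": -0.179, "tz": -0.023, "yaw": 0, "grip": 1}

```text
time: 1.7
tool_pos: [0.4823, 0.1752, 0.2497]
tool_rot: [3.142, 0.0, 2.752]
contact_force: [0.3, 0.3, -0.3]
opening: 0.0916
```

Call:
apply_moves:
  plan:
    - {"tx": 0, "ty": 0, "tz": 0, "yaw": 0, "grip": 1}
    - {"tx": 0, "ty": 0, "tz": 0, "yaw": 0, "grip": 1}
    - {"tx": 0, "ty": 0, "tz": 0, "yaw": 0, "grip": 1}

```text
time: 2.08
tool_pos: [0.4801, 0.1783, 0.2499]
tool_rot: [3.141, -0.0, 2.755]
contact_force: [0.3, 0.5, -0.1]
opening: 0.0919
```

Run:
```python
from h import *
s=robot.observe(); print(s['tool_pos'],s['tool_rot'],s['qvel'].round(3),s['time'],s['qpos'].round(2))
p,d,c=cam('wrist','w2'); np.savez('w2.npz',d=d,p=p,**{k:np.array(v) for k,v in c.items()})
W=world(d,c).reshape(-1,3); W=W[np.isfinite(W[:,0])]
t=W[np.hypot(W[:,0]-.481,W[:,1]-.177)<.065]
print(np.histogram(t[:,2],np.arange(0,.09,.003)))
r=t[(t[:,2]>.067)&(t[:,2]<.076)]; print(len(r),r.mean(0),fitc(r))
q=t[np.hypot(t[:,0]-.481,t[:,1]-.177)<.03]; print(np.median(q[:,2]),q[:,2].std())
for l in('tin',): 
  for x in robot.tip_of(l,'wrist')[:2]: print(x, ray(x['pixel'],c,0))
```

```text
[0.48006097 0.17831231 0.24987884] [ 3.14128802e+00 -8.04203003e-05  2.75528380e+00] [ 0.003 -0.    -0.001 -0.003  0.    -0.002] 2.075 [ 0.21  0.3   1.52  0.    1.32 -0.98]
(array([ 215,    0,    0,    4,  261,   60,   35,   32,   51,   48,   47,
         73,  115,  108,   97,  104, 1534, 2541,  112,   97,  101,  107,
        607,  432,    0,    0,    0,    0,    0]), array([0.   , 0.003, 0.006, 0.009, 0.012, 0.015, 0.018, 0.021, 0.024,
       0.027, 0.03 , 0.033, 0.036, 0.039, 0.042, 0.045, 0.048, 0.051,
       0.054, 0.057, 0.06 , 0.063, 0.066, 0.069, 0.072, 0.075, 0.078,
       0.081, 0.084, 0.087]))
990 [0.47869978 0.17496486 0.06886742] (array([0.48070667, 0.17425851]), 49.933834075927734, array([0.48049017, 0.17461764]), np.float64(0.047638924658568435))
0.35091752030383966 0.11679741009172732
```

View pics/w2.png

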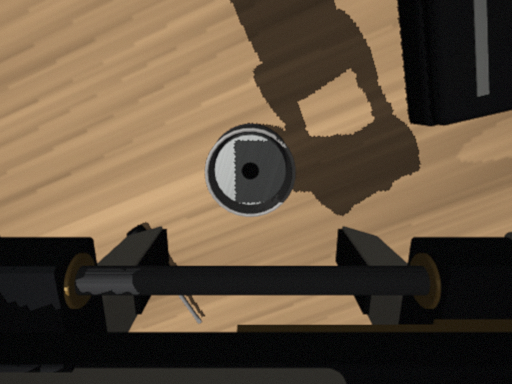

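Run:
```python
from h import *
print(shift((.577,-.210,.25)))
z=np.load('w2.npz'); print(ray((170.5,250),z,.052))
```

```text
[-2.359e-01 -3.232e-01 -2.000e-04]
[0.48050716 0.17520548 0.052     ]
```

Call:
apply_moves:
  plan:
    - {"tx": -0.03, "ty": -0.04, "tz": 0, "yaw": 0, "grip": 1}
    - {"tx": -0.06, "ty": -0.08, "tz": 0, "yaw": 0, "grip": 1}
    - {"tx": -0.09, "ty": -0.12, "tz": 0, "yaw": 0, "grip": 1}
    - {"tx": -0.12, "ty": -0.165, "tz": 0, "yaw": 0, "grip": 1}
    - {"tx": -0.15, "ty": -0.205, "tz": 0, "yaw": 0, "grip": 1}
    - {"tx": -0.18, "ty": -0.247, "tz": 0, "yaw": 0, "grip": 1}
    - {"tx": -0.21, "ty": -0.288, "tz": 0, "yaw": 0, "grip": 1}
    - {"tx": -0.236, "ty": -0.323, "tz": 0, "yaw": 0, "grip": 1}

```text
time: 3.18
tool_pos: [0.5774, -0.2121, 0.2498]
tool_rot: [3.142, 0.0, 2.754]
contact_force: [-0.1, 0.6, 0.5]
opening: 0.0919
```

Call:
apply_moves:
  plan:
    - {"tx": 0, "ty": 0, "tz": 0, "yaw": 0, "grip": 1}
    - {"tx": 0, "ty": 0, "tz": 0, "yaw": 0, "grip": 1}
    - {"tx": 0, "ty": 0, "tz": 0, "yaw": 0, "grip": 1}

```text
time: 3.55
tool_pos: [0.5771, -0.2093, 0.25]
tool_rot: [3.141, 0.0, 2.756]
contact_force: [-0.1, 0.4, 0.9]
opening: 0.0918
```

Run:
```python
from h import *
s=robot.observe(); print(s['tool_pos'],s['tool_rot'],s['qvel'].round(3),s['time'],s['qpos'].round(2))
p,d,c=cam('wrist','w3'); np.savez('w3.npz',d=d,p=p,**{k:np.array(v) for k,v in c.items()})
W=world(d,c).reshape(-1,3); W=W[np.isfinite(W[:,0])]
t=W[np.hypot(W[:,0]-.577,W[:,1]+.210)<.08]
print(np.histogram(t[:,2],np.arange(0,.1,.003)))
for a,b in((.011,.024),(.032,.042),(.05,.1),(.082,.09)):
    r=t[(t[:,2]>a)&(t[:,2]<b)]
    if len(r)>2: print(a,len(r),r.mean(0).round(4),fitc(r))
for l in('inner_knob_top','collar_top'): 
  for x in robot.tip_of(l,'wrist')[:2]: print(l,x, ray(x['pixel'],c,.085 if 'knob' in l else .037))
print(shift((.577,-.210,.085)))
```

```text
[ 0.57709252 -0.20929877  0.25000562] [3.14125475e+00 3.97608593e-06 2.75560984e+00] [ 0.    -0.002 -0.004 -0.004 -0.    -0.001] 3.55 [-0.47  0.49  1.22  0.    1.43 -1.66]
(array([2994,  437,    4,   55,  571, 5569,   53,   26,   22,   26,   27,
        197,  136,    7,    7,    5,    6,   11,    5,   11,    4,   12,
          6,    9,    7,    9,    9,  124,   94,    0,    0,    0,    0]), array([0.   , 0.003, 0.006, 0.009, 0.012, 0.015, 0.018, 0.021, 0.024,
       0.027, 0.03 , 0.033, 0.036, 0.039, 0.042, 0.045, 0.048, 0.051,
       0.054, 0.057, 0.06 , 0.063, 0.066, 0.069, 0.072, 0.075, 0.078,
       0.081, 0.084, 0.087, 0.09 , 0.093, 0.096, 0.099]))
0.011 6264 [ 0.5735 -0.2136  0.016 ] (array([ 0.57655402, -0.2146302 ]), 60.119388580322266, array([ 0.57598642, -0.21469834]), np.float64(0.04406097725469835))
0.032 351 [ 0.5734 -0.2135  0.0358] (array([ 0.57610175, -0.21471884]), 21.849123001098633, array([ 0.57623434, -0.21482989]), np.float64(0.019345191313523115))
0.05 304 [ 0.574  -0.2138  0.0787] (array([ 0.5758728 , -0.21448935]), 8.87268352508545, array([ 0.57496961, -0.21420532]), np.float64(0.006724490218862145))
0.082 211 [ 0.5758 -0.2146  0.0839] (array([ 0.57591339, -0.21446303]), 8.824393272399902, array([ 0.5758806 , -0.21463288]), np.float64(0.006128405789656276))
collar_top {'pixel': [166.8, 249.7], 'confidence': 0.72} [ 0.57629352 -0.21236464  0.037     ]
[ 1.000e-04 -2.000e-04  1.651e-01]
```

View pics/w3.png

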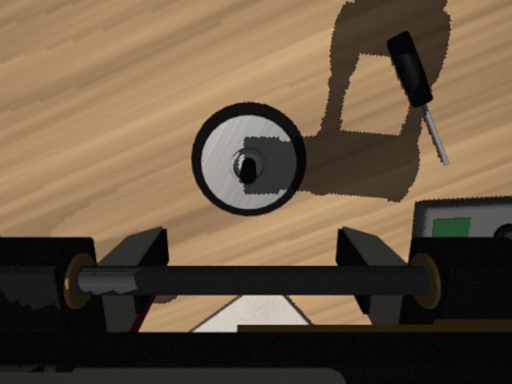

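Run:
```python
from h import *
print(shift((.5763,-.2123,.057)))
```

```text
[-1.000e-04 -2.600e-03  1.931e-01]
```

Call:
apply_moves:
  plan:
    - {"tx": 0, "ty": -0.003, "tz": 0.04, "yaw": 0, "grip": 1}
    - {"tx": 0, "ty": -0.003, "tz": 0.08, "yaw": 0, "grip": 1}
    - {"tx": 0, "ty": -0.003, "tz": 0.12, "yaw": 0, "grip": 1}
    - {"tx": 0, "ty": -0.003, "tz": 0.15, "yaw": 0, "grip": 1}
    - {"tx": 0, "ty": -0.003, "tz": 0.175, "yaw": 0, "grip": 1}
    - {"tx": 0, "ty": -0.003, "tz": 0.193, "yaw": 0, "grip": 1}
    - {"tx": 0, "ty": -0.003, "tz": 0.193, "yaw": 0, "grip": 1}
    - {"tx": 0, "ty": -0.003, "tz": 0.193, "yaw": 0, "grip": 1}

```text
time: 4.7
tool_pos: [0.5767, -0.2138, 0.0578]
tool_rot: [-3.142, 0.002, 2.754]
contact_force: [0.1, -0.3, -0.3]
opening: 0.0919
```

Run:
```python
from h import *
s=robot.observe(); print(s['tool_pos'],s['contact_force'])
p,d,c=cam('wrist','w4'); cam('side','s4')
```

```text
[ 0.57665645 -0.21382202  0.05776915] [ 0.12547936 -0.29811328 -0.34456899]
```

View pics/w4.png

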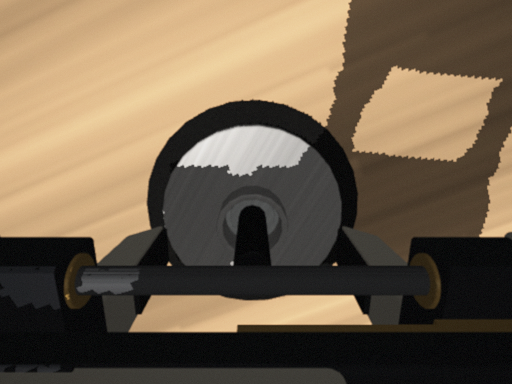

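Call:
apply_moves:
  plan:
    - {"tx": 0, "ty": 0, "tz": 0, "yaw": 0, "grip": -1}
    - {"tx": 0, "ty": 0, "tz": 0, "yaw": 0, "grip": -1}
    - {"tx": 0, "ty": 0, "tz": 0, "yaw": 0, "grip": -1}
    - {"tx": 0, "ty": 0, "tz": 0, "yaw": 0, "grip": -1}
    - {"tx": 0, "ty": 0, "tz": 0, "yaw": 0, "grip": -1}
    - {"tx": 0, "ty": 0, "tz": 0, "yaw": 0, "grip": -1}
    - {"tx": 0, "ty": 0, "tz": 0, "yaw": 0, "grip": -1}
    - {"tx": 0, "ty": 0, "tz": 0, "yaw": 0, "grip": -1}
  force: 35

```text
time: 5.8
tool_pos: [0.576, -0.2136, 0.0567]
tool_rot: [3.141, 0.0, 2.754]
contact_force: [0.8, 0.4, -0.8]
opening: 0.0172
```

Run:
```python
from h import *
s=robot.observe(); print(s)
```

```text
{'time': 5.8, 'qpos': array([-4.79875062e-01,  6.72209305e-01,  1.46930371e+00,  2.21758601e-04,
        1.00007899e+00, -1.66296633e+00]), 'qvel': array([ 0.00154199,  0.00191574,  0.00202005,  0.00371823, -0.00105337,
       -0.00176622]), 'joint_efforts': array([-8.55828691e-01, -5.50228858e+01, -2.05324674e+01, -2.98838150e-01,
        5.50699141e-02,  1.92143867e-03]), 'tool_pos': array([ 0.57599017, -0.21358043,  0.05669037]), 'tool_rot': array([3.14140689e+00, 1.78114579e-05, 2.75376779e+00]), 'contact_force': array([ 0.78864999,  0.44418814, -0.84344709]), 'torque': array([ 0.067735  , -0.00368992,  0.00997241]), 'opening': 0.017222285898454}
```

Call:
apply_moves:
  plan:
    - {"tx": 0, "ty": 0, "tz": -0.005, "yaw": 0, "grip": -1}
    - {"tx": 0, "ty": 0, "tz": -0.015, "yaw": 0, "grip": -1}
    - {"tx": 0, "ty": 0, "tz": -0.03, "yaw": 0, "grip": -1}
    - {"tx": 0, "ty": 0, "tz": -0.05, "yaw": 0, "grip": -1}
    - {"tx": 0, "ty": 0, "tz": -0.07, "yaw": 0, "grip": -1}
    - {"tx": 0, "ty": 0, "tz": -0.09, "yaw": 0, "grip": -1}
    - {"tx": 0, "ty": 0, "tz": -0.1, "yaw": 0, "grip": -1}
    - {"tx": 0, "ty": 0, "tz": -0.105, "yaw": 0, "grip": -1}

```text
time: 6.8
tool_pos: [0.576, -0.2137, 0.1625]
tool_rot: [-3.142, 0.001, 2.754]
contact_force: [-0.3, 0.5, -3.1]
opening: 0.0172
```

Run:
```python
from h import *
s=robot.observe(); print(s['tool_pos'],s['contact_force'],s['opening'])
p,d,c=cam('wrist','w5'); cam('side','s5')
print(shift((.576-.0954,-.2136+.3885,.162)))
```

```text
[ 0.5760179  -0.21368577  0.16252142] [-0.32706051  0.47789677 -3.12381269] 0.01716826357518571
[ 2.352e-01  3.236e-01 -1.000e-04]
```

View pics/w5.png

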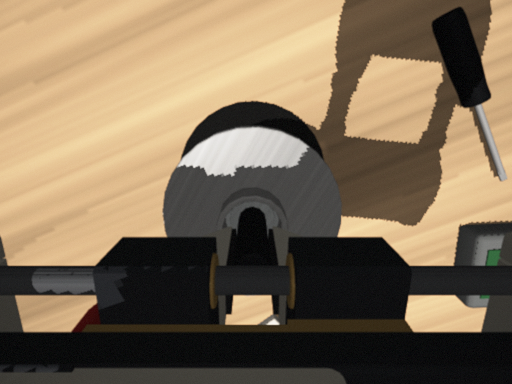

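View pics/s5.png

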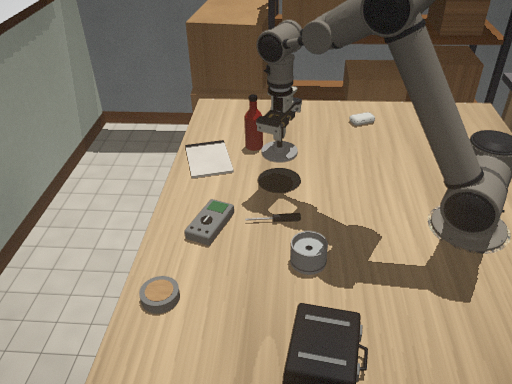

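Call:
apply_moves:
  plan:
    - {"tx": 0.007, "ty": 0.01, "tz": 0, "yaw": 0, "grip": -1}
    - {"tx": 0.02, "ty": 0.0275, "tz": 0, "yaw": 0, "grip": -1}
    - {"tx": 0.037, "ty": 0.051, "tz": 0, "yaw": 0, "grip": -1}
    - {"tx": 0.055, "ty": 0.0756, "tz": 0, "yaw": 0, "grip": -1}
    - {"tx": 0.073, "ty": 0.1, "tz": 0, "yaw": 0, "grip": -1}
    - {"tx": 0.091, "ty": 0.125, "tz": 0, "yaw": 0, "grip": -1}
    - {"tx": 0.109, "ty": 0.15, "tz": 0, "yaw": 0, "grip": -1}
    - {"tx": 0.127, "ty": 0.175, "tz": 0, "yaw": 0, "grip": -1}

```text
time: 7.9
tool_pos: [0.5232, -0.0012, 0.1615]
tool_rot: [3.141, -0.001, 2.755]
contact_force: [0.2, 0.1, -3.4]
opening: 0.0174
```

Call:
apply_moves:
  plan:
    - {"tx": 0.018, "ty": 0.025, "tz": 0, "yaw": 0, "grip": -1}
    - {"tx": 0.036, "ty": 0.05, "tz": 0, "yaw": 0, "grip": -1}
    - {"tx": 0.054, "ty": 0.0745, "tz": 0, "yaw": 0, "grip": -1}
    - {"tx": 0.072, "ty": 0.099, "tz": 0, "yaw": 0, "grip": -1}
    - {"tx": 0.089, "ty": 0.1224, "tz": 0, "yaw": 0, "grip": -1}
    - {"tx": 0.101, "ty": 0.1388, "tz": 0, "yaw": 0, "grip": -1}
    - {"tx": 0.108, "ty": 0.1485, "tz": 0, "yaw": 0, "grip": -1}
    - {"tx": 0.108, "ty": 0.1485, "tz": 0, "yaw": 0, "grip": -1}

```text
time: 8.9
tool_pos: [0.48, 0.1755, 0.1617]
tool_rot: [-3.141, -0.0, 2.756]
contact_force: [0.7, 0.4, -4.2]
opening: 0.0171
```

Call:
apply_moves:
  plan:
    - {"tx": 0, "ty": 0, "tz": 0, "yaw": 0, "grip": -1}
    - {"tx": 0, "ty": 0, "tz": 0, "yaw": 0, "grip": -1}

```text
time: 9.15
tool_pos: [0.4809, 0.174, 0.1617]
tool_rot: [-3.142, 0.0, 2.753]
contact_force: [-0.1, 0.1, -3.3]
opening: 0.017
```

Run:
```python
from h import *
s=robot.observe(); print(s['tool_pos'],s['contact_force'],s['opening'],s['tool_rot'])
for n,sv in(('wrist','w6'),('side','s6'),('top','t6')):
    p,d,c=cam(n,sv); np.savez(sv+'.npz',d=d,p=p,**{k:np.array(v) for k,v in c.items()})
    W=world(d,c).reshape(-1,3); W=W[np.isfinite(W[:,0])]
    t=W[np.hypot(W[:,0]-.481,W[:,1]-.176)<.075]
    for a,b in((.114,.13),(.138,.148)):
        r=t[(t[:,2]>a)&(t[:,2]<b)]
        if len(r)>2: print(n,a,len(r),r.mean(0).round(4),fitc(r))
print(shift((.4806,.1749,.162)))
```

```text
[0.48091127 0.17404405 0.16168497] [-0.11557699  0.08726005 -3.30601639] 0.017015799112693433 [-3.14150922e+00  4.95392863e-05  2.75281363e+00]
wrist 0.114 14335 [0.4596 0.1819 0.121 ] (array([0.48050195, 0.1734341 ]), 59.752471923828125, array([0.47055764, 0.1774559 ]), np.float64(0.03890349754547021))
wrist 0.138 873 [0.4697 0.1779 0.1411] (array([0.47983124, 0.17369797]), 21.63646697998047, array([0.47633767, 0.17515087]), np.float64(0.01574517425860747))
side 0.114 933 [0.4801 0.1887 0.1214] (array([0.48031467, 0.17661758]), 62.91804504394531, array([0.47992981, 0.1790511 ]), np.float64(0.04517224921578885))
side 0.138 80 [0.4799 0.1824 0.1415] (array([0.47971768, 0.1777133 ]), 23.184587478637695, array([0.480467  , 0.17772102]), np.float64(0.017487261021379662))
top 0.114 185 [0.4618 0.1865 0.1227] (array([0.48313467, 0.17472847]), 59.6781005859375, array([0.48507114, 0.17398717]), np.float64(0.05267410736893012))
[ 0.0005  0.0005 -0.0003]
```

View pics/w6.png

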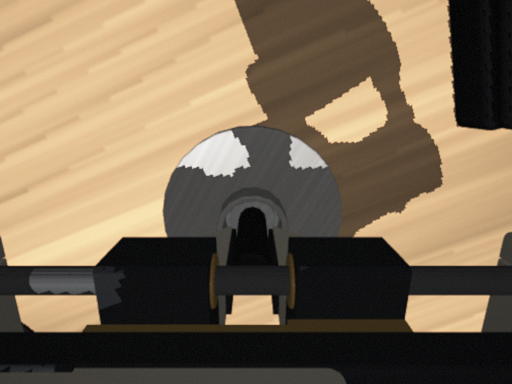

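View pics/s6.png

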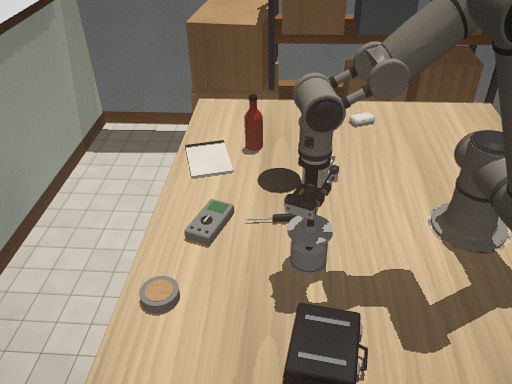

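Call:
apply_moves:
  plan:
    - {"tx": 0, "ty": 0.001, "tz": 0.006, "yaw": 0, "grip": -1}
    - {"tx": 0, "ty": 0.001, "tz": 0.014, "yaw": 0, "grip": -1}
    - {"tx": 0, "ty": 0.001, "tz": 0.022, "yaw": 0, "grip": -1}
    - {"tx": 0, "ty": 0.001, "tz": 0.03, "yaw": 0, "grip": -1}
    - {"tx": 0, "ty": 0.001, "tz": 0.036, "yaw": 0, "grip": -1}
    - {"tx": 0, "ty": 0.001, "tz": 0.041, "yaw": 0, "grip": -1}
    - {"tx": 0, "ty": 0.001, "tz": 0.044, "yaw": 0, "grip": -1}
    - {"tx": 0, "ty": 0.001, "tz": 0.044, "yaw": 0, "grip": -1}

```text
time: 10.3
tool_pos: [0.4811, 0.1756, 0.1176]
tool_rot: [-3.142, -0.0, 2.754]
contact_force: [0.4, 0.3, -3.5]
opening: 0.0173
```

Run:
```python
from h import *
s=robot.observe(); print(s['tool_pos'],s['contact_force'],s['opening'],s['torque'])
```

```text
[0.48107338 0.17564428 0.11761356] [ 0.37594498  0.2533491  -3.54510808] 0.0173135639974425 [0.00480083 0.01263298 0.01330453]
```

Call:
apply_moves:
  plan:
    - {"tx": 0, "ty": 0, "tz": 0.0015, "yaw": 0, "grip": -1}
    - {"tx": 0, "ty": 0, "tz": 0.003, "yaw": 0, "grip": -1}
    - {"tx": 0, "ty": 0, "tz": 0.0045, "yaw": 0, "grip": -1}
    - {"tx": 0, "ty": 0, "tz": 0.006, "yaw": 0, "grip": -1}
    - {"tx": 0, "ty": 0, "tz": 0.006, "yaw": 0, "grip": -1}
    - {"tx": 0, "ty": 0, "tz": 0.006, "yaw": 0, "grip": -1}

```text
time: 11.05
tool_pos: [0.4812, 0.1756, 0.1119]
tool_rot: [3.141, 0.0, 2.754]
contact_force: [0.1, 0.2, -1.3]
opening: 0.0172
```

Run:
```python
from h import *
s=robot.observe(); print(s['tool_pos'],s['contact_force'],s['opening'],s['torque'])
for n,sv in(('side','s7'),('wrist','w7')): cam(n,sv)
```

```text
[0.48122504 0.17564153 0.11185955] [ 0.12190767  0.17239924 -1.33928889] 0.017241560834161087 [-0.03740875  0.03396476  0.01827606]
```

View pics/s7.png

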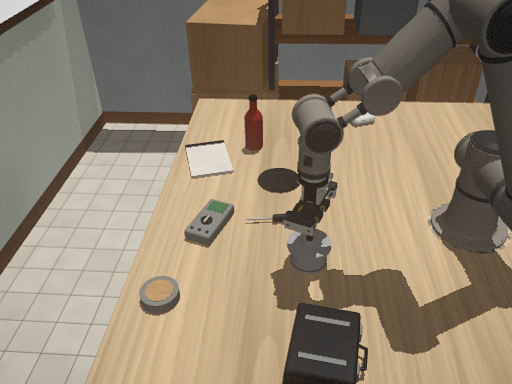

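Call:
apply_moves:
  plan:
    - {"tx": 0, "ty": 0, "tz": 0.001, "yaw": 0, "grip": -1}
    - {"tx": 0, "ty": 0, "tz": 0.002, "yaw": 0, "grip": -1}
    - {"tx": 0, "ty": 0, "tz": 0.003, "yaw": 0, "grip": -1}
    - {"tx": 0, "ty": 0, "tz": 0.003, "yaw": 0, "grip": -1}
    - {"tx": 0, "ty": 0, "tz": 0.003, "yaw": 0, "grip": -1}

```text
time: 11.78
tool_pos: [0.4811, 0.1756, 0.1087]
tool_rot: [3.142, 0.0, 2.754]
contact_force: [0.6, 0.0, -1.2]
opening: 0.0172
```

Call:
apply_moves:
  plan:
    - {"tx": 0, "ty": 0, "tz": 0.001, "yaw": 0, "grip": -1}
    - {"tx": 0, "ty": 0, "tz": 0.001, "yaw": 0, "grip": -1}

```text
time: 12.02
tool_pos: [0.4811, 0.1756, 0.1076]
tool_rot: [-3.142, -0.0, 2.754]
contact_force: [-0.3, 0.3, -1.6]
opening: 0.0172
```

Call:
apply_moves:
  plan:
    - {"tx": 0, "ty": 0, "tz": 0.001, "yaw": 0, "grip": -1}
    - {"tx": 0, "ty": 0, "tz": 0.001, "yaw": 0, "grip": -1}

```text
time: 12.28
tool_pos: [0.4811, 0.1756, 0.1066]
tool_rot: [-3.142, -0.0, 2.754]
contact_force: [-0.8, -0.1, -1.9]
opening: 0.0172
```

Call:
apply_moves:
  plan:
    - {"tx": 0, "ty": 0, "tz": 0.001, "yaw": 0, "grip": -1}
    - {"tx": 0, "ty": 0, "tz": 0.001, "yaw": 0, "grip": -1}

```text
time: 12.52
tool_pos: [0.4812, 0.1756, 0.1058]
tool_rot: [3.141, 0.0, 2.754]
contact_force: [0.0, 0.1, -0.9]
opening: 0.0169
```

Run:
```python
from h import *
s=robot.observe(); print(s['tool_pos'],s['contact_force'],s['opening'],s['torque'])
```

```text
[0.48120257 0.17562721 0.10581314] [ 0.00188389  0.14344591 -0.91253548] 0.01689682654392869 [0.02507292 0.04984249 0.00014369]
```

Force is beginning to change; continue in half-millimetre steps.

Call:
apply_moves:
  plan:
    - {"tx": 0, "ty": 0, "tz": 0.0005, "yaw": 0, "grip": -1}
    - {"tx": 0, "ty": 0, "tz": 0.0005, "yaw": 0, "grip": -1}

```text
time: 12.78
tool_pos: [0.4812, 0.1756, 0.1058]
tool_rot: [3.141, 0.001, 2.754]
contact_force: [-2.0, -0.8, 5.6]
opening: 0.0174
```

Call:
apply_moves:
  plan:
    - {"tx": 0, "ty": 0, "tz": 0.0005, "yaw": 0, "grip": -1}
    - {"tx": 0, "ty": 0, "tz": 0.0005, "yaw": 0, "grip": -1}

```text
time: 13.02
tool_pos: [0.4813, 0.1757, 0.1058]
tool_rot: [3.141, 0.001, 2.754]
contact_force: [-3.5, -1.0, 10.0]
opening: 0.0174
```

Call:
apply_moves:
  plan:
    - {"tx": 0, "ty": 0, "tz": -0.0007, "yaw": 0, "grip": -1}
    - {"tx": 0, "ty": 0, "tz": -0.0007, "yaw": 0, "grip": -1}

```text
time: 13.28
tool_pos: [0.4812, 0.1756, 0.1058]
tool_rot: [3.141, 0.0, 2.754]
contact_force: [-2.3, -0.3, 6.3]
opening: 0.0171
```

Call:
apply_moves:
  plan:
    - {"tx": 0, "ty": 0, "tz": 0, "yaw": 0, "grip": -0.5}
    - {"tx": 0, "ty": 0, "tz": 0, "yaw": 0, "grip": -0.3}
    - {"tx": 0, "ty": 0, "tz": 0, "yaw": 0, "grip": 0}
    - {"tx": 0, "ty": 0, "tz": 0, "yaw": 0, "grip": 0.5}
    - {"tx": 0, "ty": 0, "tz": 0, "yaw": 0, "grip": 0.7}
    - {"tx": 0, "ty": 0, "tz": 0, "yaw": 0, "grip": 0.7}
    - {"tx": 0, "ty": 0, "tz": 0, "yaw": 0, "grip": 0.7}
    - {"tx": 0, "ty": 0, "tz": 0, "yaw": 0, "grip": 0.7}

```text
time: 14.28
tool_pos: [0.4811, 0.1756, 0.1054]
tool_rot: [3.141, 0.0, 2.754]
contact_force: [0.2, -0.2, 0.2]
opening: 0.078
```

Run:
```python
from h import *
s=robot.observe(); print(s['tool_pos'],s['contact_force'],s['opening'],s['torque'])
for n,sv in(('wrist','w8'),('side','s8')):
    p,d,c=cam(n,sv)
    W=world(d,c).reshape(-1,3); W=W[np.isfinite(W[:,0])]
    t=W[np.hypot(W[:,0]-.481,W[:,1]-.176)<.075]
    for a,b in((.07,.08),(.09,.098),(.1,.13),(.129,.138)):
        r=t[(t[:,2]>a)&(t[:,2]<b)]
        if len(r)>2: print(n,a,len(r),r.mean(0).round(4),fitc(r))
```

```text
[0.48113155 0.17563472 0.10543965] [ 0.17121088 -0.19729028  0.19504458] 0.07798331287275896 [-0.02701257 -0.0334351   0.04648177]
wrist 0.07 16785 [0.4652 0.1813 0.0731] (array([0.48121918, 0.17468684]), 59.967281341552734, array([0.47658142, 0.17669267]), np.float64(0.04220385750439826))
wrist 0.09 1360 [0.476  0.177  0.0929] (array([0.48062158, 0.17501443]), 21.83608627319336, array([0.48062901, 0.17505301]), np.float64(0.01876707464813148))
wrist 0.1 2778 [0.4745 0.1776 0.118 ] (array([0.47166595, 0.17860052]), 55.955753326416016, array([0.45373502, 0.18603697]), np.float64(0.04344335954752952))
wrist 0.129 1331 [0.4736 0.1786 0.1332] (array([0.47176477, 0.17874988]), 56.400306701660156, array([0.31917397, 0.24091416]), np.float64(0.17077586289598617))
side 0.07 765 [0.4777 0.1922 0.0735] (array([0.47998029, 0.17876997]), 62.27143859863281, array([0.47980381, 0.17986334]), np.float64(0.04497688981955389))
side 0.09 40 [0.471  0.1868 0.0934] (array([0.473638 , 0.1833952]), 20.99236488342285, array([0.47305938, 0.18252459]), np.float64(0.013962198861366836))
side 0.1 50 [0.4867 0.2044 0.1222] (array([0.47939093, 0.18038535]), 55.56355285644531, array([0.48717245, 0.17908128]), np.float64(0.05009741473342792))
side 0.129 27 [0.496  0.2194 0.1333] (array([0.48328918, 0.18516158]), 50.755950927734375, array([0.49262488, 0.18154507]), np.float64(0.04884892582606728))
```

View pics/w8.png

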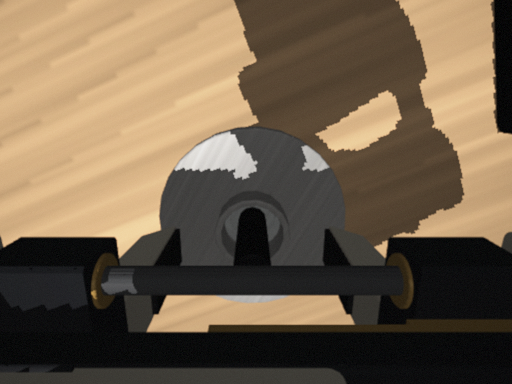

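View pics/s8.png

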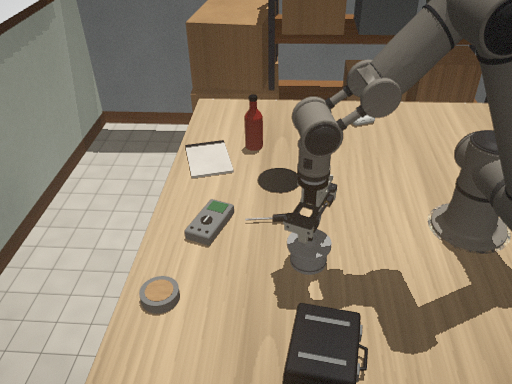

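Call:
apply_moves:
  plan:
    - {"tx": 0, "ty": 0, "tz": 0.007, "yaw": 0, "grip": 0.7}
    - {"tx": 0, "ty": 0, "tz": 0.014, "yaw": 0, "grip": 0.7}
    - {"tx": 0, "ty": 0, "tz": 0.02, "yaw": 0, "grip": 0.7}
    - {"tx": 0, "ty": 0, "tz": 0.025, "yaw": 0, "grip": 0.7}
    - {"tx": 0, "ty": 0, "tz": 0.027, "yaw": 0, "grip": 0.7}
    - {"tx": 0, "ty": 0, "tz": 0.0285, "yaw": 0, "grip": 0.7}
    - {"tx": 0, "ty": 0, "tz": 0.0285, "yaw": 0, "grip": 0.7}
    - {"tx": 0, "ty": 0, "tz": 0.0285, "yaw": 0, "grip": 0.7}

```text
time: 15.38
tool_pos: [0.4812, 0.1757, 0.0771]
tool_rot: [3.141, 0.0, 2.754]
contact_force: [-0.2, 0.0, 0.3]
opening: 0.0779
```

Run:
```python
from h import *
s=robot.observe(); print(s['tool_pos'],s['contact_force'],s['opening'],s['torque'])
cam('wrist','w9')
```

```text
[0.48123422 0.17565901 0.07709515] [-0.18717455  0.02626012  0.29969611] 0.0778579400286519 [ 0.00149884 -0.00097893  0.02045194]
```

View pics/w9.png

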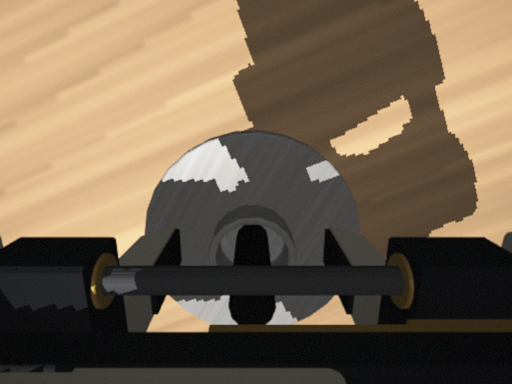

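Call:
apply_moves:
  plan:
    - {"tx": 0, "ty": 0, "tz": 0, "yaw": 0, "grip": 0.2}
    - {"tx": 0, "ty": 0, "tz": 0, "yaw": 0, "grip": 0}
    - {"tx": 0, "ty": 0, "tz": 0, "yaw": 0, "grip": -0.2}
    - {"tx": 0, "ty": 0, "tz": 0, "yaw": 0, "grip": -0.6}
    - {"tx": 0, "ty": 0, "tz": 0, "yaw": 0, "grip": -1}
    - {"tx": 0, "ty": 0, "tz": 0, "yaw": 0, "grip": -1}
    - {"tx": 0, "ty": 0, "tz": 0, "yaw": 0, "grip": -1}
    - {"tx": 0, "ty": 0, "tz": 0, "yaw": 0, "grip": -1}
  force: 35

```text
time: 16.42
tool_pos: [0.4812, 0.1756, 0.0769]
tool_rot: [3.141, 0.0, 2.754]
contact_force: [-0.9, 0.2, -0.7]
opening: 0.0428
```

Call:
apply_moves:
  plan:
    - {"tx": 0, "ty": 0, "tz": -0.001, "yaw": 0, "grip": -1}
    - {"tx": 0, "ty": 0, "tz": -0.003, "yaw": 0, "grip": -1}
    - {"tx": 0, "ty": 0, "tz": -0.005, "yaw": 0, "grip": -1}
    - {"tx": 0, "ty": 0, "tz": -0.007, "yaw": 0, "grip": -1}
    - {"tx": 0, "ty": 0, "tz": -0.008, "yaw": 0, "grip": -1}
    - {"tx": 0, "ty": 0, "tz": -0.008, "yaw": 0, "grip": -1}

```text
time: 17.18
tool_pos: [0.4812, 0.1757, 0.085]
tool_rot: [3.141, 0.0, 2.754]
contact_force: [0.6, 0.1, -2.0]
opening: 0.0427
```

Run:
```python
from h import *
s=robot.observe(); print(s['tool_pos'],s['contact_force'],s['opening'],s['torque'])
cam('wrist','w10'); cam('side','s10')
```

```text
[0.48115974 0.17565063 0.0850279 ] [ 0.58029649  0.12885705 -2.00587616] 0.0427129503283911 [ 0.07437315 -0.00100767  0.04517818]
```

View pics/w10.png

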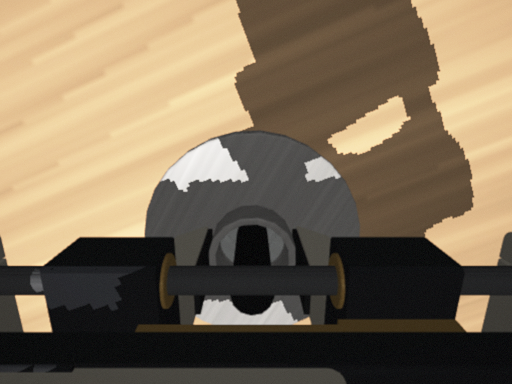

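View pics/s10.png

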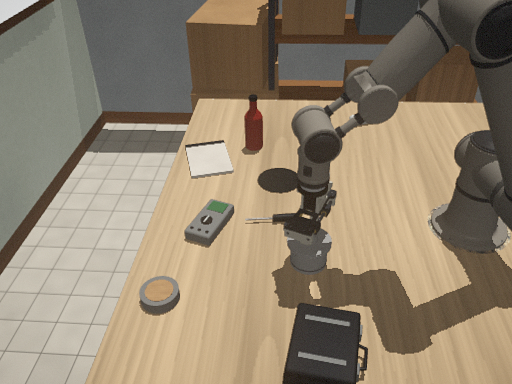

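Call:
apply_moves:
  plan:
    - {"tx": 0, "ty": 0, "tz": -0.006, "yaw": 0, "grip": -1}
    - {"tx": 0, "ty": 0, "tz": -0.016, "yaw": 0, "grip": -1}
    - {"tx": 0, "ty": 0, "tz": -0.028, "yaw": 0, "grip": -1}
    - {"tx": 0, "ty": 0, "tz": -0.04, "yaw": 0, "grip": -1}
    - {"tx": 0, "ty": 0, "tz": -0.052, "yaw": 0, "grip": -1}
    - {"tx": 0, "ty": 0, "tz": -0.064, "yaw": 0, "grip": -1}
    - {"tx": 0, "ty": 0, "tz": -0.076, "yaw": 0, "grip": -1}
    - {"tx": 0, "ty": 0, "tz": -0.088, "yaw": 0, "grip": -1}

```text
time: 18.27
tool_pos: [0.4811, 0.1756, 0.1737]
tool_rot: [3.142, 0.0, 2.754]
contact_force: [-0.2, 0.5, -1.9]
opening: 0.0429
```

Call:
apply_moves:
  plan:
    - {"tx": 0, "ty": 0, "tz": -0.012, "yaw": 0, "grip": -1}
    - {"tx": 0, "ty": 0, "tz": -0.024, "yaw": 0, "grip": -1}
    - {"tx": 0, "ty": 0, "tz": -0.034, "yaw": 0, "grip": -1}
    - {"tx": 0, "ty": 0, "tz": -0.04, "yaw": 0, "grip": -1}
    - {"tx": 0, "ty": 0, "tz": -0.042, "yaw": 0, "grip": -1}
    - {"tx": 0, "ty": 0, "tz": -0.042, "yaw": 0, "grip": -1}
    - {"tx": 0, "ty": 0, "tz": -0.042, "yaw": 0, "grip": -1}
    - {"tx": 0, "ty": 0, "tz": -0.042, "yaw": 0, "grip": -1}

```text
time: 19.27
tool_pos: [0.481, 0.1756, 0.2146]
tool_rot: [-3.141, -0.0, 2.754]
contact_force: [0.3, -0.3, -1.4]
opening: 0.043
```

Run:
```python
from h import *
s=robot.observe(); print(s['time'],s['tool_pos'],s['contact_force'],s['opening'],s['torque'])
cam('wrist','w11')
p,d,c=cam('side','s11')
W=world(d,c); cr=cv2.resize(cv2.cvtColor(p,cv2.COLOR_RGB2BGR)[150:300,230:390],None,fx=4,fy=4); cv2.imwrite('pics/s11z.png',cr)
W=W.reshape(-1,3); t=W[np.isfinite(W[:,0])]; t=t[np.hypot(t[:,0]-.48,t[:,1]-.178)<.075]
print(np.histogram(t[:,2],np.arange(.03,.25,.008)))
for x in robot.tip_of('inner_knob_top','side')[:2]: print(x,ray(x['pixel'],c,.134))
```

```text
19.275 [0.48101147 0.17559006 0.21464953] [ 0.2861492  -0.27656645 -1.36961064] 0.043042570325831475 [ 0.00816541 -0.08713535 -0.00238614]
(array([ 83,  87, 100, 364, 353,  56,  17,  13,  16,  18,  15,  15,  30,
         6,   0,   0,   0,   0,   0,   0,   0,  97, 740,  46,  40,  37,
        12]), array([0.03 , 0.038, 0.046, 0.054, 0.062, 0.07 , 0.078, 0.086, 0.094,
       0.102, 0.11 , 0.118, 0.126, 0.134, 0.142, 0.15 , 0.158, 0.166,
       0.174, 0.182, 0.19 , 0.198, 0.206, 0.214, 0.222, 0.23 , 0.238,
       0.246]))
{'pixel': [223.7, 312.5], 'confidence': 0.84} [0.47297757 0.17309731 0.134     ]
```

View pics/s11z.png

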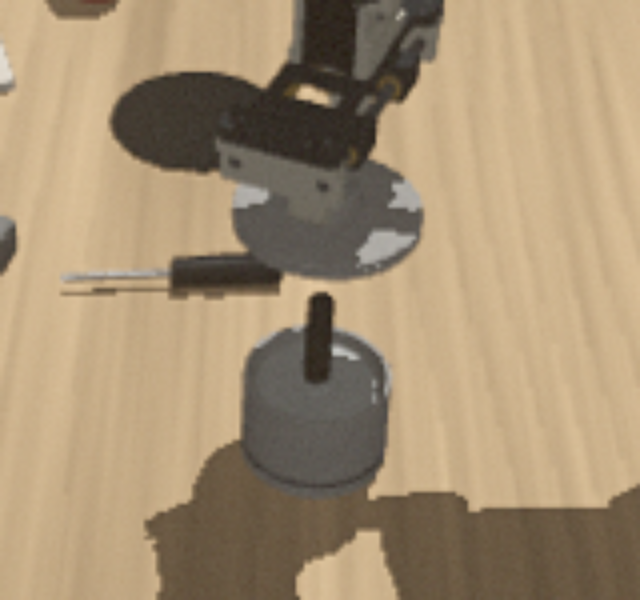

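View pics/w11.png

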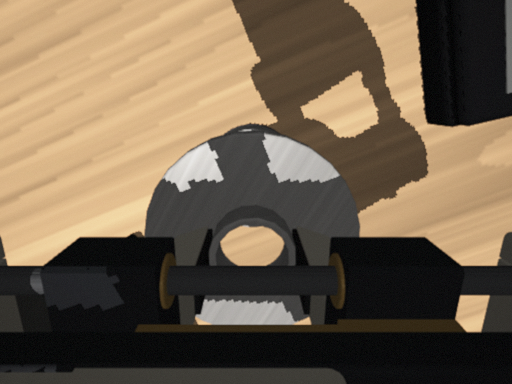

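Run:
```python
from h import *
p,d,c=cam('side')
W=world(d,c).reshape(-1,3); t=W[np.isfinite(W[:,0])]
r=np.hypot(t[:,0]-.4797,t[:,1]-.178)
q=t[(r<.036)&(r>.02)&(t[:,2]>.055)&(t[:,2]<.075)]
A=np.c_[q[:,:2],np.ones(len(q))]; s,res,_,_=np.linalg.lstsq(A,q[:,2],rcond=None)
print(len(q),np.median(q[:,2]),'tilt',s[:2])
for a,b in((.08,.1),(.1,.12),(.12,.13),(.129,.14)):
    k=t[(r<.03)&(t[:,2]>a)&(t[:,2]<b)]; print(a,len(k),k.mean(0).round(4),k[:,2].max())
print(robot.observe()['contact_force'],robot.observe()['opening'])
```

```text
238 0.061461709919159224 tilt [-0.00020271  0.00821626]
0.08 42 [0.4802 0.1836 0.0899] 0.09985270646028502
0.1 39 [0.4816 0.1832 0.1106] 0.1199291755387358
0.12 21 [0.4796 0.182  0.1255] 0.1299123529604391
0.129 28 [0.4808 0.1778 0.1327] 0.13614213460231278
[ 0.22327506 -0.8943473  -1.5504512 ] 0.04271126166887949
```

The inner lid lies level: its disc top is at 61.5 mm and its knob is vertical with the top at about 134 mm. The outer lid is held about 65 mm clear above it. I'm handing in now.

Run:
```python
from h import *
print(robot.hand_in()); s=robot.observe(); print(s['time'],s['tool_pos'],s['opening'])
```

```text
the job is handed in; nothing more can be done
None
the job is handed in; nothing more can be done
```

The job is done and handed in at about 19.5 s. The inner lid is bedded in the tin, and the arm is holding the outer lid up above it by its collar.

- **Lowering:** I gripped the knob near its top and carried both lids over the tin. The outer lid stopped on the rim, where the load fell from 3.4 N to about 1.3 N. I went down about 6 mm further until the force rose to +10 N with the tool no longer moving. I eased that to about 6 N and then opened the gripper.
- **Lifting the outer lid:** I gripped the collar and lifted straight up about 138 mm.
- **Last checks:**
  - The gripper opening is 43 mm and it carries about 1.5–2 N, which fits the outer lid alone.
  - The outer lid's skirt is about 65 mm above the knob top.
  - The inner lid measured level, with its disc top at 61.5 mm, and the knob is upright at about 134 mm.
- **Bystanders:** I did not touch the screwdriver, tool case, flask or meter.
- **Disagreements:**
  - The cameras differed by 2–4 mm on absolute positions but agreed within 2 mm on the distance from lid to tin, so I used that.
  - The network's knob point in the last side view was about 8 mm off in x from the depth data, so I did not use it.
  - My first two move calls were refused for missing keys, and nothing moved.

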